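# Tip the receipt-roll carton into the blue field

### The arm

A 6-joint arm with a two-finger parallel gripper is mounted at the origin on the work surface. World frame = base frame: x ahead of the robot, y to its left, z up, the work surface at z = 0. Lengths are in m, angles in rad, forces in N, time in s.
With the tool pointing down it reaches from about 0.3 to 0.875 m from the base axis. Payload 6.4 kg.
Tool frame: the origin (TCP) lies midway between the tips of the shut fingers; the grasp point (between the pads) lies 19 mm behind it (ctrl.pinch_z is the distance from the TCP to the grasp point, in m); z points along the fingers, y is the line along which they close (so a half turn about z gives the same grasp; the last joint's range is limited). The gripper opens to 85 mm and grips with 20 to 120 N. Pads are 22 mm wide; open, the fingers measure 114 mm over their backs; the gripper's body (76 mm by 85 mm) begins 54 mm behind the grasp point. The pads swing forward as they close: fully open they stand 13 mm farther back than shut.
Start: joints at [-1.534, 0.181, 1.607, -0, 1.354, -0.206], TCP at [0.138, -0.558, 0.231] pointing down, gripper open.
Joint ranges: [-2.99, 2.99], [-0.89, 2.07], [0.3, 2.58], [-1.14, 4.28], [0, 2.63], [-3.12, 3.12]. Speed limits (rad/s): [2.57, 2.57, 3.01, 3.14, 3.14, 3.14].

### API

Orientations are given as a unit quaternion [w, x, y, z].
In Python, from bench import ctrl gives the robot as it stands.
- The arm moves only by the tool apply_moves, never from a script. Its argument "moves" is a list of rows, each an object with "jaw": the opening, from 0 (shut) to 1 (fully open); "offset": the shift along the tool's x, y, z in mm, a list of three; "rot": the turn, a rotation vector about the tool's x, y, z in degrees, a list of three. In form: [{"jaw": jaw, "offset": [dx, dy, dz], "rot": [ax, ay, az]}, ...]. A call has exactly 5 rows; each row shifts and turns the commanded pose from where the row before left it, along the tool's axes as they then stand; what a row does not reach is not made up. A row lasts 1/8 s, in which the tool goes at most 62.5 mm and 10.7 degrees, less where a joint would pass 70% of its speed; a pose out of reach is approached as far as the arm can. A call is refused whole if a number of a shift passes 62.5 or a number of a turn 10.7, either way. A call with a gripper value outside its range is refused whole. The fingers move at their own pace and stop on an object; the grip force is fixed at half the most. Time passes only in rows, so rows that do not move let the fingers close, or fill a call up. It gives the time, the measured TCP pose, the force, the opening and the grip force at its end, in the units of the state.
- ctrl.get_obs(): the state, without advancing time (a new reading comes with each control period).
- ctrl.camera(name): name is "scene" or "top" or "wrist"; returns (picture, depth): 420x560x3 uint8, red, green, blue; 420x560 float32, m along the optical axis (not along the pixel's ray), 0 where there is no reading.
- ctrl.camera_params(name): a dict with "K" (3x3 intrinsics, pixels), "cam_to_world" (4x4, takes a point from camera to world coordinates); the wrist camera has in their place "mount" (4x4, takes a point from camera to tool coordinates, whose origin is the TCP and whose axes are the flange's). Camera axes: x right, y down, z forward; pixel columns grow to the right and rows downward; lengths in m; the calibration is good to about 2 mm. A picture is of the moment at which its call begins: read the wrist's pose just before it. camera_params takes no time and is no camera call.
- ctrl.hand_in(): hands the job in; it is judged then, once.
Trained networks look in the newest picture that a camera, given by its name, has taken for a name from the list of things; names that differ only in an ending like _2 or _b are one class to them, and where a whole thing is asked for, a point or a joint stands for the part that bears it (a point fixed in the world has none). Each returns a list of dicts, best first, with "score" (0 to 1); they miss things now and then, are a little off and sometimes report something else, mostly with a low value. They report only what shows in the picture. A call takes as long as a camera call. They do not tell look-alikes from the thing itself.
- ctrl.outline_of(camera, target): "region" (420x560 bool, what is visible of it) and "position" ([column, row] in pixels, amid what is visible of it).
The state is a dict: "time_s": time; "q": joint angles; "dq": joint speeds; "joint_efforts": joint torques, N m; "eef_pos": TCP position; "eef_rot": TCP orientation; "wrist_force": force on the tool from outside, world axes, zero at the start; "torque": the same for the moment, N m; "opening": opening from 0.0 (shut) to 1.0 (fully open); "grasp_force": force on a finger pad.
Only numpy, scipy, OpenCV 4.12 (cv2) and the standard library are available. Lean on these libraries where they do the work, as an engineer would, in place of code of your own. Each camera call takes 0.05 s, during which the arm holds its last target. There are 200 camera calls.

### The job

The carton of receipt rolls stands on the white line between two taped fields on the cashier's counter. Push it high up, near its top, with the fingertips so that it topples over and comes to lie flat on its broad side wholly inside the blue outline (the tape counts as inside), not the yellow one. Do not grip, shove hard or lift the carton, and leave the paper cup, the stamp and the card case where they stand.

Things in the scene. Friction and masses are not known exactly. Their poses are not given: they have to be found in the camera images.
- carton: Cardboard carton standing upright, 90 wide (x) x 50 thick (y) x 170 tall (z), about 0.35 kg; white panel and red band on both broad faces (+y, -y). Origin: centre of its underside. Pushed square on a broad face 130 to 160 mm up it tips over its far bottom edge, falls by itself once leaning 0.29 rad, and lies with its foot near that edge (may slip 1 to 2 cm). Lying, its centre is 25 mm up.
- carton_center (a point): Centre of the carton (85 mm up from its underside).
- foot_a (a point): Middle of the carton's lower edge on its narrow -x side: carton frame (-45, 0, 0) mm.
- foot_b (a point): Same on the narrow +x side: carton frame (45, 0, 0) mm.
- top_a (a point): Middle of the carton's upper edge on its narrow -x side: carton frame (-45, 0, 170) mm.
- top_b (a point): Same on the narrow +x side: carton frame (45, 0, 170) mm.
- blue_field: Target: rectangle outlined in flat blue tape 12 mm wide, 150 along its x, 220 along its y over the tape's outer edges. Origin at its centre on the counter, z up. It adjoins the white line on one side (which one varies), its near edge 6 mm from the middle of the line; its y axis lies across the line, along the carton's y axis within 0.08 rad.
- yellow_field: The wrong field: the same rectangle in yellow tape, on the other side of the white line.
- cup: White paper cup, 72 mm across, 85 tall; bystander. Origin at the centre of its underside.
- stamp: Dark wooden hand stamp, 40 mm across, 78 tall; bystander. Origin at the centre of its underside.
- card_case: Green box, 60 x 90 x 30 tall, lying flat; bystander. Origin at the centre of its underside.
Mind the look-alikes: they are no part of the job. Of the things like the carton, leave any that is purple; of the rest the smaller one is meant.

How it is judged:
At the end, for the whole second after the job is handed in: The carton lies flat on a broad side on the counter (its long axis level within 4 degrees, its centre under 31 mm high), at rest, with its whole footprint inside the outer edge of the blue tape (1 mm grace) (angle between carton's own z axis and vertical between 1.5 and 1.64 rad and height (world z) of carton_center below 0.031 m and linear speed of carton below 0.01 m/s and x of foot_a in the frame of blue_field between -0.076 and 0.076 m and y of foot_a in the frame of blue_field between -0.111 and 0.111 m and x of foot_b in the frame of blue_field between -0.076 and 0.076 m and y of foot_b in the frame of blue_field between -0.111 and 0.111 m and x of top_a in the frame of blue_field between -0.076 and 0.076 m and y of top_a in the frame of blue_field between -0.111 and 0.111 m and x of top_b in the frame of blue_field between -0.076 and 0.076 m and y of top_b in the frame of blue_field between -0.111 and 0.111 m); the robot touches nothing.
It fails at once if the carton was lifted off the counter (height (world z) of carton_center above 0.102 m or (angle between carton's own z axis and vertical above 1.45 rad and height (world z) of carton_center above 0.055 m)).
It fails at once if the standing carton was pushed low, on its lower half (angle between carton's own z axis and vertical below 0.2 rad and contact force between the fingers and carton above 0.5 N and height (world z) of the grasp point below 0.085 m).
It fails at once if the carton was gripped or shoved hard (over 18 N from the fingers) (contact force between the fingers and carton above 18 N).
It fails at once if the carton was pushed with the arm or the body of the gripper (contact force between the arm and carton above 1 N).
It fails at once if the cup, the stamp or the card case was disturbed (moved 15 mm or tipped) (distance of any of cup, stamp, card_case from where it was at the start of the episode above 0.015 m or angle between any of cup, stamp, card_case's own z axis and vertical above 0.4 rad).
It also fails if it takes over 32 s, if anything falls off the work surface, if the arm or the gripper's body presses on something with over 40 N, if the wrist force passes 120 N, or if a joint passes its speed limit or range.

## Working session

There is one attempt and no reset: what is moved stays moved. The work goes in short steps, Python scripts to look and compute and a tool call to move; the robot and the scene stay as the last step left them, time stands still between calls to the robot, and variables do not carry over. Pictures are saved under pics/ and viewed, at most 10 in all, crops included, and the job is handed in when it is done.

Besides the shell and the picture viewer there is one more tool, called after ">>>" in YAML: its name, and indented under it one key for each argument. apply_moves: Moves the arm, as the interface text tells. Its arguments: {"type":"object","properties":{"moves":{"type":"array"}},"required":["moves"]}

```bash
mkdir -p pics; cat > h.py <<'E'
import numpy as np, cv2
from bench import ctrl
def cloud(cam,d):
    p=ctrl.camera_params(cam);K=np.array(p["K"]);T=np.array(p["cam_to_world"])
    v,u=np.mgrid[:420,:560]
    P=np.stack([(u-K[0,2])/K[0,0]*d,(v-K[1,2])/K[1,1]*d,d],-1)
    return P@T[:3,:3].T+T[:3,3]
E
python3 - <<'E'
from h import *
o=ctrl.get_obs();print(o["time_s"],o["eef_pos"],o["eef_rot"],o["opening"],ctrl.pinch_z)
ims=[]
for c in("scene","top"):
    im,d=ctrl.camera(c);np.savez(c+"0.npz",im=im,d=d)
    cv2.imwrite(f"pics/{c}0.png",im[...,::-1])
    P=cloud(c,d)
    for t in("carton","blue_field","yellow_field","cup","stamp","card_case"):
        for r in ctrl.outline_of(c,t)[:4]:
            m=r["region"]&(d>0);q=P[m]
            if len(q)==0: continue
            print(c,t,round(r["score"],2),np.round(r["position"]),m.sum(),"med",np.median(q,0).round(3),"lo",np.percentile(q,2,axis=0).round(3),"hi",np.percentile(q,98,axis=0).round(3),im[m].mean(0).round())
E
```

```text
0.0 [ 0.13822713 -0.55758337  0.23040051] [-8.63638371e-04  9.92638358e-01  1.21112929e-01  5.95753085e-05] 0.9988221201277862 0.0187
scene carton 0.84 [121. 301.] 6112 med [ 0.847 -0.085  0.138] lo [ 0.787 -0.126  0.007] hi [ 0.883 -0.061  0.171] [75. 41. 82.]
scene carton 0.79 [246. 209.] 4209 med [ 0.62  -0.011  0.126] lo [ 0.554 -0.05   0.006] hi [0.641 0.    0.171] [119.  94.  61.]
scene carton 0.57 [333. 142.] 4870 med [0.448 0.068 0.178] lo [0.343 0.028 0.01 ] hi [0.459 0.102 0.228] [128.  99.  59.]
scene blue_field 0.82 [350. 279.] 1690 med [ 0.6    0.137 -0.   ] lo [ 0.51  -0.021 -0.002] hi [0.661 0.191 0.002] [ 31.  76. 163.]
scene yellow_field 0.6 [166. 238.] 1104 med [ 0.655 -0.198  0.   ] lo [ 0.52  -0.26  -0.002] hi [ 0.669 -0.043  0.002] [208. 179.  11.]
scene cup 0.82 [252. 295.] 2156 med [0.721 0.054 0.051] lo [0.698 0.026 0.002] hi [0.764 0.091 0.085] [134. 132. 122.]
scene stamp 0.93 [180. 264.] 630 med [ 0.715 -0.094  0.021] lo [ 0.694 -0.119  0.001] hi [ 0.729 -0.081  0.077] [54. 31. 18.]
scene card_case 0.8 [222. 165.] 743 med [ 0.457 -0.168  0.029] lo [ 0.417 -
[... 621 characters left out ...]
] lo [ 0.511 -0.027 -0.002] hi [0.661 0.189 0.004] [ 49.  89. 158.]
top blue_field 0.41 [256. 157.] 1055 med [0.74  0.057 0.037] lo [0.695 0.024 0.001] hi [0.761 0.089 0.086] [123. 122. 117.]
top yellow_field 0.92 [367. 252.] 1335 med [ 0.559 -0.188  0.001] lo [ 0.516 -0.261 -0.002] hi [ 0.667 -0.049  0.004] [175. 171.  38.]
top cup 0.8 [259. 153.] 1032 med [0.741 0.057 0.039] lo [0.695 0.025 0.002] hi [0.761 0.088 0.086] [123. 122. 118.]
top cup 0.62 [303. 218.] 1643 med [ 0.59  -0.024  0.17 ] lo [ 0.549 -0.051  0.03 ] hi [ 0.637 -0.001  0.173] [164. 153. 113.]
top card_case 0.83 [360. 287.] 1317 med [ 0.446 -0.156  0.03 ] lo [ 0.413 -0.202  0.001] hi [ 0.48  -0.112  0.033] [ 56. 149.  76.]
```

View pics/scene0.png

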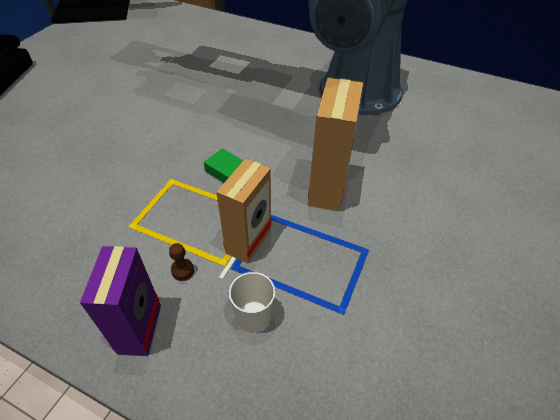

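View pics/top0.png

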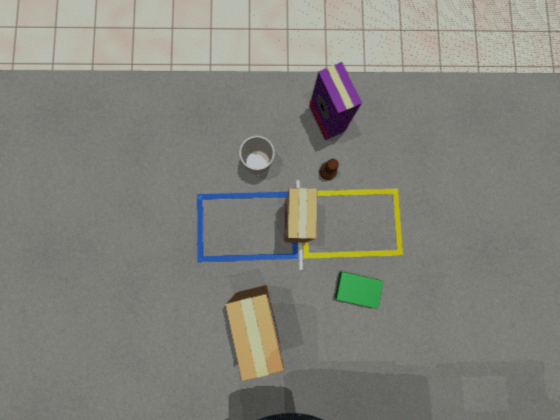

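The target is the middle brown carton, near (302,217) in the top view. The big brown one at (256,335) and the purple one at (336,102) are look-alikes. Blue lies on the +y side (left, about (248,228)), so I push from the -y side.

```bash
python3 - <<'E'
from h import *
z=np.load("top0.npz");im=z["im"];d=z["d"];P=cloud("top",d)
def rect(m,n):
    r=cv2.minAreaRect((P[m][:,:2]*1000).astype(np.float32));print(n,m.sum(),np.round(cv2.boxPoints(r)).tolist(),np.round(r[0]),np.round(r[1]),round(r[2],1))
X,Y,Z=P[...,0],P[...,1],P[...,2]
rect((Z>.163)&(Z<.18)&(X>.5)&(X<.68)&(Y>-.1)&(Y<.05),"carton top")
h=cv2.cvtColor(im,cv2.COLOR_RGB2HSV);g=(abs(Z)<.008)&(X>.48)&(X<.7)&(h[...,1]>110)
rect(g&(h[...,0]>100)&(h[...,0]<125)&(Y>-.05)&(Y<.25),"blue");rect(g&(h[...,0]>22)&(h[...,0]<35),"yellow")
z=np.load("scene0.npz");P=cloud("scene",z["d"]);X,Y,Z=P[...,0],P[...,1],P[...,2]
rect((Z>.166)&(Z<.18)&(X>.5)&(X<.68)&(Y>-.1)&(Y<.05),"carton top scene")
from scipy.spatial.transform import Rotation as R
q=ctrl.get_obs()["eef_rot"];print(R.from_quat(np.roll(q,-1)).as_matrix().round(3))
E
```

```text
carton top 1395 [[548.0, -51.0], [638.0, -54.0], [640.0, -4.0], [550.0, -1.0]] [594. -27.] [50. 90.] 88.2
blue 1411 [[508.0, 190.0], [514.0, -30.0], [664.0, -27.0], [658.0, 194.0]] [586.  82.] [150. 220.] 1.4
yellow 1353 [[514.0, -43.0], [518.0, -263.0], [669.0, -260.0], [665.0, -40.0]] [ 591. -151.] [151. 220.] 1.2
carton top scene 1259 [[550.0, -50.0], [640.0, -52.0], [642.0, -2.0], [551.0, 1.0]] [596. -26.] [50. 91.] 88.2
[[ 0.971  0.24   0.   ]
 [ 0.24  -0.971 -0.   ]
 [ 0.     0.    -1.   ]]
```

>>> apply_moves:
  moves:
    - {"jaw": 0,"offset": [0,0,0],"rot": [0,0,8]}
    - {"jaw": 0,"offset": [0,0,0],"rot": [0,0,7.8]}
    - {"jaw": 0,"offset": [40,-40,0],"rot": [0,0,0]}
    - {"jaw": 0,"offset": [40,-40,0],"rot": [0,0,0]}
    - {"jaw": 0,"offset": [40,-40,0],"rot": [0,0,0]}

```text
time_s: 1.32
eef_pos: [0.2631, -0.441, 0.2314]
eef_rot: [0.0, 1.0, -0.017, 0.0]
wrist_force: [-0.1, -0.0, -0.6]
opening: -0.002
grasp_force: 0.0
```

>>> apply_moves:
  moves:
    - {"jaw": 0,"offset": [40,-40,0],"rot": [0,0,0]}
    - {"jaw": 0,"offset": [40,-40,0],"rot": [0,0,0]}
    - {"jaw": 0,"offset": [40,-40,0],"rot": [0,0,0]}
    - {"jaw": 0,"offset": [40,-40,0],"rot": [0,0,0]}
    - {"jaw": 0,"offset": [40,-40,0],"rot": [0,0,0]}

```text
time_s: 1.95
eef_pos: [0.4699, -0.2475, 0.2316]
eef_rot: [0.0, 1.0, -0.017, 0.0]
wrist_force: [1.2, -0.7, 0.3]
opening: 0.002
grasp_force: 0.0
```

>>> apply_moves:
  moves:
    - {"jaw": 0,"offset": [39,-43,0],"rot": [0,0,0]}
    - {"jaw": 0,"offset": [39,-43,0],"rot": [0,0,0]}
    - {"jaw": 0,"offset": [39,-43,0],"rot": [0,0,0]}
    - {"jaw": 0,"offset": [0,0,48],"rot": [0,0,0]}
    - {"jaw": 0,"offset": [0,0,48],"rot": [0,0,0]}

```text
time_s: 2.58
eef_pos: [0.5908, -0.1229, 0.1347]
eef_rot: [0.0, 1.0, -0.015, 0.001]
wrist_force: [-0.5, -0.6, -0.1]
opening: -0.001
grasp_force: 0.0
```

>>> apply_moves:
  moves:
    - {"jaw": 0,"offset": [0,0,0],"rot": [0,0,0]}
    - {"jaw": 0,"offset": [0,0,0],"rot": [0,0,0]}
    - {"jaw": 0,"offset": [0,-5,0],"rot": [0,0,0]}
    - {"jaw": 0,"offset": [0,-5,0],"rot": [0,0,0]}
    - {"jaw": 0,"offset": [0,-5,0],"rot": [0,0,0]}

```text
time_s: 3.2
eef_pos: [0.5907, -0.1086, 0.1363]
eef_rot: [0.0, 1.0, -0.016, 0.001]
wrist_force: [-0.2, -0.6, 0.5]
opening: -0.0
grasp_force: 0.0
```

>>> apply_moves:
  moves:
    - {"jaw": 0,"offset": [2,-8,0],"rot": [0,0,0]}
    - {"jaw": 0,"offset": [0,-7,0],"rot": [0,0,0]}
    - {"jaw": 0,"offset": [0,-5,0],"rot": [0,0,0]}
    - {"jaw": 0,"offset": [0,-5,0],"rot": [0,0,0]}
    - {"jaw": 0,"offset": [0,-5,0],"rot": [0,0,0]}

```text
time_s: 3.82
eef_pos: [0.5933, -0.0786, 0.1352]
eef_rot: [-0.0, 1.0, -0.016, -0.0]
wrist_force: [0.4, 0.1, 0.4]
opening: 0.002
grasp_force: 0.0
```

>>> apply_moves:
  moves:
    - {"jaw": 0,"offset": [0,-5,0],"rot": [0,0,0]}
    - {"jaw": 0,"offset": [0,-5,0],"rot": [0,0,0]}
    - {"jaw": 0,"offset": [0,-5,0],"rot": [0,0,0]}
    - {"jaw": 0,"offset": [0,-5,0],"rot": [0,0,0]}
    - {"jaw": 0,"offset": [0,-5,0],"rot": [0,0,0]}

```text
time_s: 4.45
eef_pos: [0.5942, -0.0537, 0.1354]
eef_rot: [0.0, 1.0, -0.017, 0.0]
wrist_force: [0.0, -1.2, 0.2]
opening: 0.001
grasp_force: 0.3
```

```bash
python3 - <<'E'
from h import *
im,d=ctrl.camera("scene");cv2.imwrite("pics/s1.png",cv2.resize(im[100:320,130:400,::-1],None,fx=2.4,fy=2.4))
P=cloud("scene",d);X,Y,Z=P[...,0],P[...,1],P[...,2]
f=(X>.56)&(X<.63)&(Y>-.04)&(Y<.06)
for a in(.02,.06,.1,.15):
    m=f&(abs(Z-a)<.006);print(a,m.sum(),np.percentile(Y[m],90).round(4) if m.any() else None)
E
```

```text
0.02 50 0.0017
0.06 64 0.0046
0.1 76 0.0081
0.15 100 0.0113
```

View pics/s1.png

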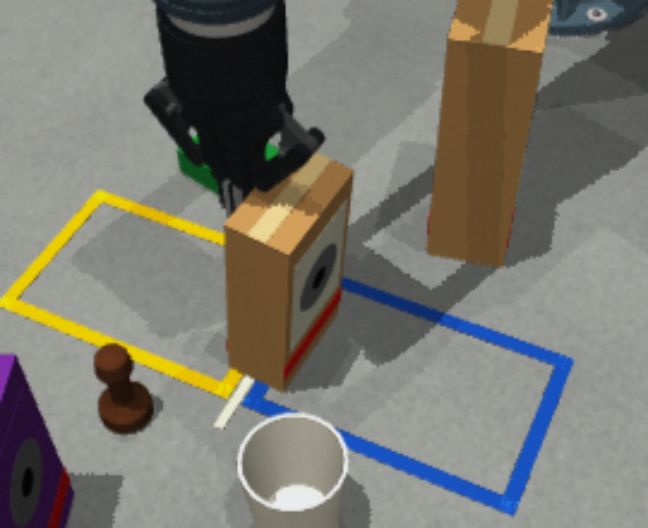

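The carton leans about 0.075 rad with its foot unslipped, and the finger is centred near (240,190). I'll keep going and follow the slight rise of the face.

>>> apply_moves:
  moves:
    - {"jaw": 0,"offset": [0,-5,-1],"rot": [0,0,0]}
    - {"jaw": 0,"offset": [0,-5,-1],"rot": [0,0,0]}
    - {"jaw": 0,"offset": [0,-5,-1],"rot": [0,0,0]}
    - {"jaw": 0,"offset": [0,-5,-1],"rot": [0,0,0]}
    - {"jaw": 0,"offset": [0,-5,-1],"rot": [0,0,0]}

```text
time_s: 5.12
eef_pos: [0.5949, -0.0285, 0.1403]
eef_rot: [-0.0, 1.0, -0.016, -0.0]
wrist_force: [0.0, -1.1, -0.6]
opening: 0.0
grasp_force: 0.0
```

>>> apply_moves:
  moves:
    - {"jaw": 0,"offset": [0,-5,-1],"rot": [0,0,0]}
    - {"jaw": 0,"offset": [0,-4,-1],"rot": [0,0,0]}
    - {"jaw": 0,"offset": [0,0,0],"rot": [0,0,0]}
    - {"jaw": 0,"offset": [0,0,0],"rot": [0,0,0]}
    - {"jaw": 0,"offset": [0,0,0],"rot": [0,0,0]}

```text
time_s: 5.75
eef_pos: [0.5952, -0.0201, 0.1422]
eef_rot: [0.0, 1.0, -0.017, -0.0]
wrist_force: [0.7, 0.3, 0.6]
opening: 0.001
grasp_force: 0.0
```

```bash
cat > chk.py <<'E'
from h import *
import sys
im,d=ctrl.camera("scene");cv2.imwrite(f"pics/{sys.argv[1]}.png",cv2.resize(im[100:320,130:400,::-1],None,fx=2.4,fy=2.4))
P=cloud("scene",d);X,Y,Z=P[...,0],P[...,1],P[...,2]
f=(X>.56)&(X<.63)&(Y>-.04)&(Y<.2)
for a in(.02,.06,.1,.15):
    m=f&(abs(Z-a)<.006);print(a,m.sum(),np.percentile(Y[m],90).round(4) if m.any() else None)
t=(abs(Z-.05)<.006)&(X>.5)&(X<.68)&(Y>-.06)&(Y<.25)
if t.sum()>500:
    b=cv2.boxPoints(cv2.minAreaRect((P[t][:,:2]*1000).astype(np.float32)));print(b.round().tolist())
    e=np.array([[1,.027],[-.027,1]]);print("blue frame",((b-[586,82])@e.T).round().tolist())
E
python3 chk.py s2
```

```text
0.02 0 None
0.06 685 0.157
0.1 174 0.1466
0.15 63 -0.0076
[[550.0, -15.0], [642.0, -17.0], [647.0, 159.0], [555.0, 162.0]]
blue frame [[-39.0, -96.0], [53.0, -101.0], [64.0, 76.0], [-29.0, 81.0]]
```

View pics/s2.png

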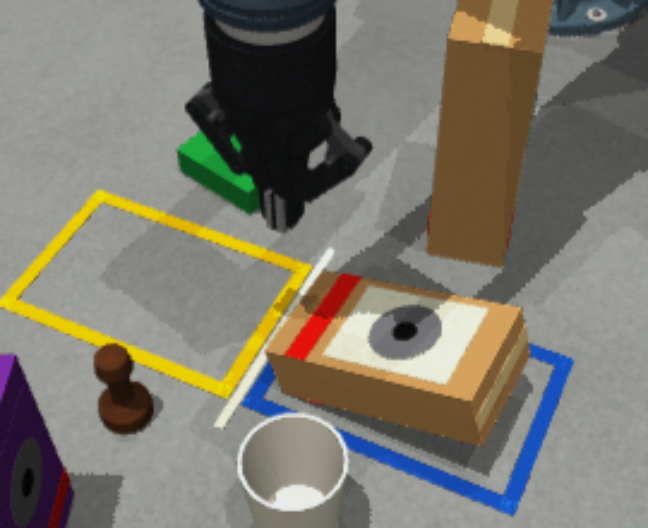

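It was caught mid-fall, with the raised end near (505,390). I'll retract and look again.

>>> apply_moves:
  moves:
    - {"jaw": 0,"offset": [0,15,-20],"rot": [0,0,0]}
    - {"jaw": 0,"offset": [0,30,-20],"rot": [0,0,0]}
    - {"jaw": 0,"offset": [0,30,0],"rot": [0,0,0]}
    - {"jaw": 0,"offset": [0,0,0],"rot": [0,0,0]}
    - {"jaw": 0,"offset": [0,0,0],"rot": [0,0,0]}

```text
time_s: 6.42
eef_pos: [0.5925, -0.0945, 0.1819]
eef_rot: [-0.0, 1.0, -0.017, -0.0]
wrist_force: [-0.0, 0.2, -0.5]
opening: 0.001
grasp_force: 0.0
```

```bash
python3 chk.py s3
```

```text
0.02 16 0.1719
0.06 0 None
0.1 0 None
0.15 0 None
[[550.0, 2.0], [642.0, -1.0], [648.0, 169.0], [555.0, 172.0]]
blue frame [[-39.0, -79.0], [54.0, -84.0], [64.0, 85.0], [-28.0, 91.0]]
```

View pics/s3.png

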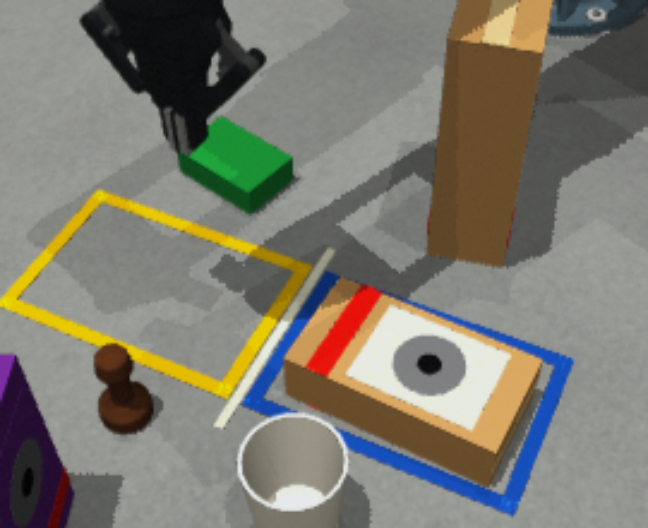

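The carton lies flat inside the blue outline with at least 12 mm to spare on every side. The gripper touches nothing, and the bystanders are where they were.

```bash
python3 -c "
from bench import ctrl
print(ctrl.hand_in())"
```

```text
the job is handed in; nothing more can be done
None
```

The carton was toppled with a gentle high push and lies flat, wholly inside the blue outline by my last camera measurement; the job is handed in, but no verdict came back.

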